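Clip the box shut and start its temperature reading

TASK

Close up the clear box and start a fresh temperature reading: fold the wide clip on its lid down flat, then the narrow clip at the other end, then tap the long bar key on the thermometer fully down and let it spring back up. Use only light pushes of the fingertips, in that order; do not lift, carry or shove the box or the thermometer, and leave the two small round keys and everything else on the slab alone.

Things in the scene. Friction and masses are not known exactly. Their poses are not given: they have to be found in the camera images.
- box: clear plastic box with clear lid on, 160 mm long (its x) by 104 mm wide (its y), lid top 70 mm above its underside; loose, about 0.9 kg. Origin at the centre of its underside, z up. It stands, any way round, on a concrete slab, top at z = 0.080. Two grey plastic flip-over clips fold from its short ends inwards on to the lid: the wide one hinges at x = +74 mm, the narrow one at x = -74 mm, both hinge lines along y, 73 mm above the underside
- wide_clip (a joint): angle of the wide clip (a flap 70 mm wide, 40 mm long from hinge to free edge, 4 mm thick): 0 = folded flat on the lid, grows as it stands up; it starts 0.28 to 0.45 rad up, moves against slight hinge friction (1 to 2 N pressing straight down on the flap) and stays where it is left; hard stop at 0
- wide_pad (a point): point on the top face of the wide clip, 22 mm from its hinge, mid-width; moves with the clip. With the clip flat it lies at x = +52 mm, y = 0, z = 75 mm in the box's frame
- narrow_clip (a joint): angle of the narrow clip (30 mm wide, otherwise the same as the wide one)
- narrow_pad (a point): the same point of the narrow clip; with the clip flat at x = -52 mm, y = 0, z = 75 mm in the box's frame
- thermometer: white digital thermometer lying on its back, 95 mm (its x) by 140 mm (its y), 24 mm thick; loose, about 0.3 kg. Origin at the centre of its underside. Display and steel probe on its +x half; on the -x half a row of three grey keys, all standing 8 mm proud of the face: a long bar, then two small round ones
- bar_top (a point): centre of the top of the long bar key (16 mm by 40 mm, long side along the thermometer's y), at x = -24, y = +38, z = 32 mm in the thermometer's frame; goes down with the key
- bar_key (a joint): how far the bar key is pressed, 0 (up) to 0.005 m; sprung, 1 N to start and 3.5 N fully down; counts as pressed beyond 3 mm
- inner_round_key (a joint): travel of the small round key (14 mm across) at x = -24, y = -18 mm in the thermometer's frame; same spring; not to be pressed
- outer_round_key (a joint): travel of the small round key (14 mm across) at x = -24, y = -50 mm; not to be pressed
- ramekin: white straight-sided ceramic bowl, 80 mm across, 42 mm tall; loose bystander, origin at the centre of its underside
- teaspoon: steel teaspoon, 140 mm long, lying between box and thermometer; loose bystander, origin at its underside, mid-length
- dispenser: small green plastic tablet dispenser with a lever top, 26 x 38 mm, 60 mm tall, standing nearest the robot; loose bystander, origin at the centre of its underside
- jar: glass jar, 60 mm across, 85 mm tall; loose bystander, origin at the centre of its underside
- tin: food tin, 68 mm across, 70 mm tall; loose bystander, origin at the centre of its underside
- mug: blue ceramic mug, 76 mm across, 85 mm tall; loose bystander, origin at the centre of its underside
- eggcup: wooden egg cup, 44 mm across, 50 mm tall; loose bystander, origin at the centre of its underside

How it is judged:
On the way, in this order (a step that is already met when the one before it is completed fails the run):
1. the wide clip is folded down flat (value of joint wide_clip below 0.12 rad), for 0.1 s.
2. then the narrow clip is folded down flat (value of joint narrow_clip below 0.12 rad), for 0.1 s.
3. then the bar key is pressed more than 3 mm (value of joint bar_key above 0.003 m), for 0.05 s.
At the end, for the whole second after the job is handed in: Both clips within 0.12 rad of flat, all three keys up (under 1 mm), box and thermometer upright (0.1 rad), at rest and within 25 mm of where they began (value of joint each of wide_clip, narrow_clip below 0.12 rad and value of joint each of bar_key, inner_round_key, outer_round_key below 0.001 m and distance of each of box, thermometer from where it was at the start of the episode below 0.025 m and angle between each of box, thermometer's own z axis and vertical below 0.1 rad and linear speed of each of box, thermometer below 0.02 m/s); the robot touches nothing.
It fails at once if the bar key is pressed (2 mm) before both clips are flat (value of joint bar_key above 0.002 m and value of joint any of wide_clip, narrow_clip above 0.15 rad).
It fails at once if a small round key is pressed (2 mm) (value of joint any of inner_round_key, outer_round_key above 0.002 m).
It fails at once if the box or the thermometer is pressed harder than 35 N (contact force between any of the arm, the fingers and box above 35 N or contact force between any of the arm, the fingers and thermometer above 35 N).
It fails at once if the box or the thermometer is lifted more than 10 mm, tipped more than 0.2 rad or shifted more than 30 mm (height (world z) of any of box, thermometer above 0.09 m or angle between any of box, thermometer's own z axis and vertical above 0.2 rad or distance of any of box, thermometer from where it was at the start of the episode above 0.03 m).
It fails at once if a bystander is moved more than 20 mm (distance of any of ramekin, teaspoon, dispenser, jar, tin, mug, eggcup from where it was at the start of the episode above 0.02 m).
It also fails if it takes over 51 s, if anything falls off the work surface, if the arm or the gripper's body presses on something with over 40 N, if the wrist force passes 120 N, or if a joint passes its speed limit or range.

ROBOT

A 6-joint arm with a two-finger parallel gripper is mounted at the origin on the work surface. World frame = base frame: x ahead of the robot, y to its left, z up, the work surface at z = 0. Lengths are in m, angles in rad, forces in N, time in s.
With the tool pointing down it reaches from about 0.375 to 0.825 m from the base axis. Payload 5.5 kg.
Tool frame: the origin (TCP) lies at the very end of the fingers, on their centre line; the grasp point (between the pads) lies 19 mm behind it; z points along the fingers, y is the line along which they close (so a half turn about z gives the same grasp; the last joint's range is limited). The gripper opens to 85 mm and grips with 20 to 120 N. Pads are 22 mm wide; open, the fingers measure 114 mm over their backs; the gripper's body (76 mm by 85 mm) begins 54 mm behind the grasp point. The pads swing forward as they close: fully open they stand 13 mm farther back than shut.
Start: joints at [-1.199, 0.314, -0.047, 1.21, 0, 1.571], TCP at [0.218, -0.559, 0.231] pointing down, gripper open.
Joint ranges: [-2.67, 2.67], [-0.69, 1.73], [-1.03, 1.25], [-2.08, 2.16], [-1.42, 1.45], [-3.14, 3.14]. Speed limits (rad/s): [2.39, 2.39, 3.01, 3.14, 3.14, 3.14].

INTERFACE

Orientations are given as a 3x3 rotation matrix whose columns are the frame's x, y, z axes.
In Python, from bench import bot, optics gives the robot as it stands.
- The arm moves only by the shell command python3 -m creep 'ROWS' [FORCE]. ROWS is JSON, a list that holds one entry, the list of rows, each a list of 7 numbers: the shift along the tool's x, y, z in cm, then the turn, a rotation vector about the tool's x, y, z in rad, then the finger opening in cm, from 0 to 8.54. A call has 1 to 12 rows; each row is the pose to reach, as a shift and turn from the pose commanded when the call began, along the tool's axes at that moment; what a row does not reach only later rows make up. A row lasts 1/8 s, in which the tool goes at most 62.5 mm and 10.7 degrees, less where a joint would pass 70% of its speed; a pose out of reach is approached as far as the arm can. A call with a gripper value outside its range is refused whole. The fingers move at their own pace and stop on an object; FORCE is the grip in N (left out, the last holds). Time passes only in rows, so rows that repeat a pose let the fingers close. It gives the time, the measured TCP pose, the force, the opening and the grip force at its end, in the units of the state.
- bot.sense(): the state, without advancing time (a new reading comes with each control period).
- optics.read_camera(name): name is "scene" or "top" or "wrist"; returns a dict with "pixels" (480x640x3 uint8, red, green, blue), "depth" (480x640 float32, m along the optical axis (not along the pixel's ray), 0 where there is no reading), "intrinsics" (3x3 intrinsics, pixels), "eye" and "rotation" of the camera in the world. Camera axes: x right, y down, z forward; pixel columns grow to the right and rows downward; lengths in m; the calibration is good to about 2 mm. A picture is of the moment at which its call begins.
- bot.sign_off(): hands the job in; it is judged then, once.
Trained networks look in a picture, given as the dict that the camera call returned (one of the last four; its "shot" number tells which), for a name from the list of things; names that differ only in an ending like _2 or _b are one class to them, and where a whole thing is asked for, a point or a joint stands for the part that bears it (a point fixed in the world has none). Each returns a list of dicts, best first, with "conf" (0 to 1); they miss things now and then, are a little off and sometimes report something else, mostly with a low value. They report only what shows in the picture. A call takes as long as a camera call.
- optics.look_for(picture, query): "rect" ([left, top, right, bottom] in pixels, round what is visible of it).
- optics.pinpoint(picture, query): "uv" ([column, row] in pixels: a listed point, or the origin of a listed thing).
The state is a dict: "time": time; "joints": joint angles; "dq": joint speeds; "joint_torque": joint torques, N m; "ee_pos": TCP position; "tool_rot": TCP orientation; "ft_force": force on the tool from outside, world axes, zero at the start; "moment": the same for the moment, N m; "grip_width": finger opening in m; "grip_force": force on a finger pad.
Only numpy, scipy, OpenCV 4.12 (cv2) and the standard library are available. Lean on these libraries where they do the work, as an engineer would, in place of code of your own. Each camera call takes 0.05 s, during which the arm holds its last target. There are 200 camera calls.

## Working session

There is one attempt and no reset: what is moved stays moved. The work goes in short steps, Python scripts to look and compute and a shell command to move; the robot and the scene stay as the last step left them, time stands still between calls to the robot, and variables do not carry over. Pictures are saved under pics/ and viewed, at most 10 in all, crops included, and the job is handed in when it is done.

```bash
mkdir -p pics; ls
cat > h.py <<'E'
import numpy as np, cv2
from bench import bot, optics
def world(p,uv,r=2):
    u,v=[int(round(a)) for a in uv]
    d=p["depth"][max(v-r,0):v+r+1,max(u-r,0):u+r+1]; d=d[d>0]
    if not len(d): return None
    K=np.array(p["intrinsics"]); z=np.median(d)
    c=np.linalg.inv(K)@[uv[0],uv[1],1]*z
    return np.array(p["rotation"])@c+np.array(p["eye"])
def onplane(p,uv,z):
    K=np.array(p["intrinsics"]); r=np.array(p["rotation"])@np.linalg.inv(K)@[uv[0],uv[1],1]
    e=np.array(p["eye"]); return e+r*(z-e[2])/r[2]
def save(p,n): cv2.imwrite("pics/"+n,cv2.cvtColor(p["pixels"],cv2.COLOR_RGB2BGR))
E
python3 - <<'E'
from h import *
np.set_printoptions(precision=3,suppress=True)
s=bot.sense(); print(s["time"],s["ee_pos"],s["tool_rot"],s["ft_force"])
for c in ["top","scene"]:
    p=optics.read_camera(c); save(p,c+"0.png"); print(c,p["eye"],p["rotation"])
    for q in ["box","wide_pad","narrow_pad","thermometer","bar_top","inner_round_key","outer_round_key","dispenser","jar","mug","tin","ramekin","eggcup","teaspoon"]:
        for d in optics.pinpoint(p,q)[:2]: print(q,d["conf"],d["uv"],world(p,d["uv"]))
E
```

```text
pics
0.0 [ 0.218 -0.558  0.23 ] [[ 0.932  0.363 -0.001]
 [ 0.363 -0.932  0.002]
 [ 0.    -0.002 -1.   ]] [ 0.058 -0.557 -0.514]
top [ 0.284 -0.001  1.57 ] [[-0.01  -0.978  0.21 ]
 [-1.     0.008 -0.006]
 [ 0.004 -0.21  -0.978]]
box 0.88 [382.4, 271.7] [ 0.501 -0.174  0.148]
box 0.37 [307.0, 252.8] [0.558 0.005 0.097]
wide_pad 0.94 [366.9, 275.8] [ 0.489 -0.135  0.164]
narrow_pad 0.44 [403.0, 253.7] [ 0.541 -0.222  0.162]
thermometer 0.84 [258.5, 278.8] [0.493 0.124 0.105]
bar_top 0.58 [234.4, 283.0] [0.482 0.182 0.109]Traceback (most recent call last):
  File "<stdin>", line 7, in <module>
ValueError: it knows: bar_top, box, dispenser, eggcup, jar, mug, narrow_pad, ramekin, teaspoon, thermometer, tin, wide_pad
```

Run:
```python
from h import *
np.set_printoptions(precision=3,suppress=True)
for c in ["top","scene"]:
    p=optics.read_camera(c); print(c,p["eye"])
    for q in ["box","wide_pad","narrow_pad","thermometer","bar_top","dispenser","jar","mug","tin","ramekin","eggcup","teaspoon"]:
        for d in optics.pinpoint(p,q)[:2]: print(q,d["conf"],d["uv"],world(p,d["uv"]))
    im=p["pixels"]
    if c=="top": im=cv2.resize(im[190:370,180:460],None,fx=2.85,fy=2.85,interpolation=cv2.INTER_CUBIC)
    cv2.imwrite("pics/%s1.png"%c,im[...,::-1])
```

```text
top [ 0.284 -0.001  1.57 ]
box 0.88 [382.4, 269.5] [ 0.506 -0.173  0.15 ]
box 0.52 [259.5, 277.2] [0.496 0.122 0.106]
wide_pad 0.95 [364.6, 275.2] [ 0.491 -0.13   0.161]
wide_pad 0.52 [456.7, 230.8] [ 0.613 -0.372  0.085]
narrow_pad 0.61 [404.2, 254.8] [ 0.539 -0.225  0.161]
thermometer 0.61 [260.6, 278.3] [0.494 0.119 0.103]
thermometer 0.45 [404.5, 255.1] [ 0.538 -0.226  0.161]
bar_top 0.69 [235.5, 282.4] [0.483 0.179 0.112]
dispenser 0.59 [301.5, 310.6] [0.411 0.019 0.139]
dispenser 0.18 [308.7, 249.0] [0.569 0.001 0.086]
jar 0.79 [360.7, 172.3] [ 0.743 -0.127  0.163]
jar 0.42 [382.1, 269.5] [ 0.506 -0.173  0.15 ]
mug 0.87 [457.8, 228.6] [ 0.619 -0.375  0.085]
mug 0.44 [248.9, 174.0] [0.767 0.153 0.084]
tin 0.94 [157.8, 251.6] [0.554 0.361 0.149]
ramekin 0.73 [246.9, 175.9] [0.762 0.158 0.085]
eggcup 0.56 [314.7, 170.0] [ 0.761 -0.015  0.13 ]
teaspoon 0.94 [306.7, 250.7] [0.563 0.006 0.097]
teaspoon 0.63 [315.7, 172.8] [ 0.756 -0.018  0.122]
scene [1.297 0.111 0.793]
box 0.67 [259.2, 209.3] [ 0.56  -0.163  0.129]
wide_pad 0.55 [280.1, 177.8] [ 0.486 -0.132  0.16 ]
narrow_pad 0.68 [230.2, 189.0] [ 0.537 -0.229  0.158]
narrow_pad 0.48 [402.2, 315.7] [0.757 0.15  0.083]
thermometer 0.9 [397.4, 217.9] [0.516 0.127 0.103]
bar_top 0.64 [421.2, 208.5] [0.485 0.175 0.109]
dispenser 0.77 [353.8, 193.7] [0.429 0.023 0.087]
jar 0.78 [254.8, 303.5] [ 0.791 -0.111  0.112]
mug 0.65 [156.5, 231.2] [ 0.642 -0.361  0.116]
tin 0.71 [515.5, 251.8] [0.593 0.359 0.111]
eggcup 0.61 [305.7, 315.6] [ 0.787 -0.021  0.089]
teaspoon 0.84 [337.0, 236.1] [0.568 0.004 0.081]
teaspoon 0.71 [305.0, 316.6] [ 0.788 -0.022  0.088]
```

View pics/top1.png

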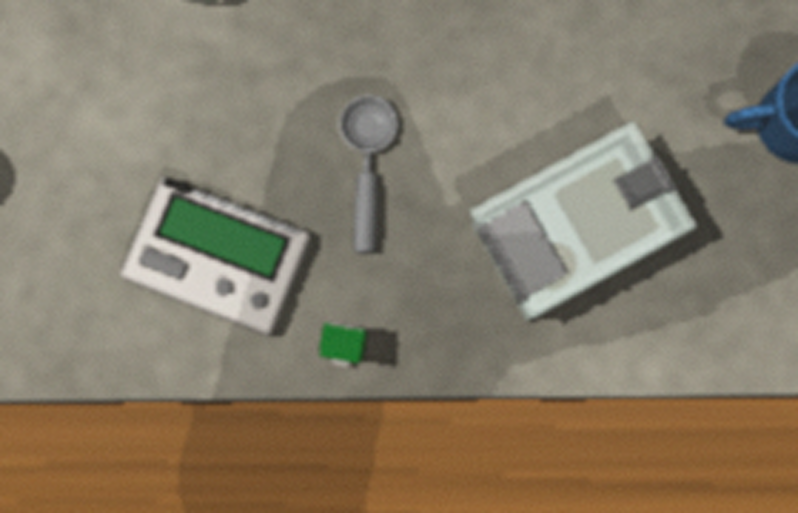

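View pics/scene1.png

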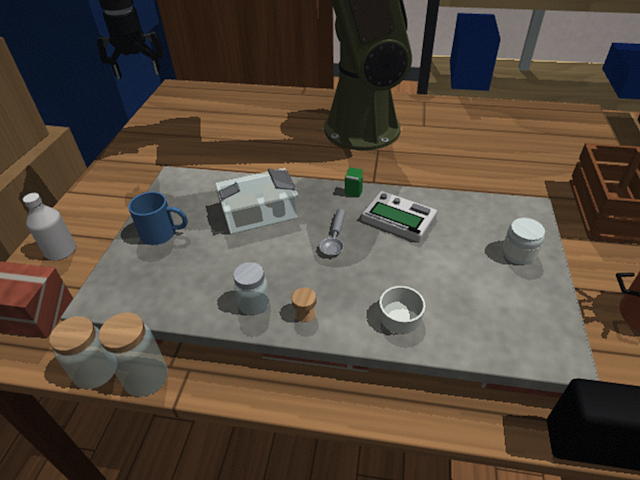

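The top crop shows the wide clip at crop (525,245), the narrow clip at (643,183), and the bar key at (163,262). The networks agree with this. Next I work out the shifts along the tool axes.

```bash
cat > go.py <<'E'
from h import *
np.set_printoptions(precision=2,suppress=True)
s=bot.sense(); R=np.array(s["tool_rot"]); e=np.array(s["ee_pos"])
print("t",s["time"],"tcp",e*1000,"f",np.array(s["ft_force"]),"w",s["grip_width"])
for n,t in dict(wide=[.490,-.132,.195],narrow=[.538,-.227,.195],bar=[.484,.178,.150]).items():
    print(n,R.T@(np.array(t)-e)*100)
E
python3 go.py
```

```text
t 1.6 tcp [ 217.94 -559.01  231.3 ] f [-0.51  0.56 -0.12] w 0.08575940229636392
wide [ 40.86 -29.9    3.63]
narrow [ 41.88 -19.31   3.63]
bar [ 51.56 -59.     8.13]
```

```bash
python3 -m creep '[[[5,-3.7,0,0,0,0,0],[10,-7.4,0,0,0,0,0],[15,-11,0,0,0,0,0],[20,-14.6,0,0,0,0,0],[25,-18.3,0,0,0,0,0],[30,-22,0,0,0,0,0],[35,-25.6,0,0,0,0,0],[40.9,-29.9,1,0,0,0,0],[40.9,-29.9,2,0,0,0,0],[40.9,-29.9,2.5,0,0,0,0],[40.9,-29.9,2.5,0,0,0,0],[40.9,-29.9,2.5,0,0,0,0]]]' 30; python3 go.py
python3 - <<'E'
from h import *
np.set_printoptions(precision=3,suppress=True)
p=optics.read_camera("wrist"); save(p,"w1.png")
for q in ["wide_pad","narrow_pad"]:
    for d in optics.pinpoint(p,q)[:2]: print(q,d["conf"],d["uv"],world(p,d["uv"]))
E
```

```text
time: 3.1
ee_pos: [0.49, -0.1332, 0.2067]
tool_rot: [[0.932, 0.361, 0.0], [0.361, -0.932, -0.0], [0.0, 0.0, -1.0]]
ft_force: [-0.1, 0.7, 0.6]
grip_width: -0.0005
grip_force: 0.0
t 3.1 tcp [ 489.96 -133.16  206.66] f [-0.06  0.66  0.56] w -0.0004643136146588486
wide [ 0.05 -0.11  1.17]
narrow [ 1.09 10.48  1.17]
bar [ 10.68 -29.23   5.66]
wide_pad 0.67 [320.0, 273.3] [ 0.49  -0.133  0.163]
narrow_pad 0.94 [534.9, 249.7] [ 0.539 -0.227  0.161]
```

View pics/w1.png

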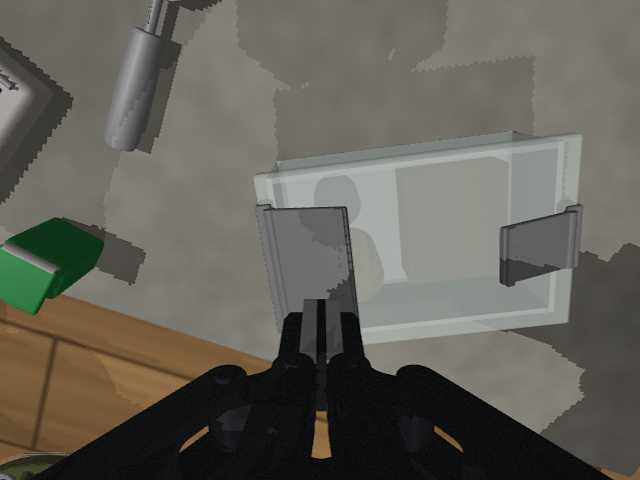

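The fingertips at about (322,305) are over the wide clip, which spans columns 258–355. The narrow clip is at (540,248). Now I press the wide clip.

```bash
python3 -m creep '[[[0,0,1.5,0,0,0,0],[0,0,2.5,0,0,0,0],[0,0,3.2,0,0,0,0],[0,0,3.7,0,0,0,0],[0,0,4.1,0,0,0,0],[0,0,4.4,0,0,0,0],[0,0,4.7,0,0,0,0],[0,0,4.9,0,0,0,0],[0,0,4.9,0,0,0,0]]]' ; python3 go.py
```

```text
time: 4.38
ee_pos: [0.4903, -0.1318, 0.1572]
tool_rot: [[0.932, 0.363, -0.0], [0.363, -0.932, 0.0], [-0.0, -0.0, -1.0]]
ft_force: [0.5, -0.3, -0.8]
grip_width: 0.0002
grip_force: 0.0
t 4.375 tcp [ 490.34 -131.8   157.21] f [ 0.49 -0.35 -0.77] w 0.00022046375786514508
wide [-0.04  0.01 -3.78]
narrow [ 0.98 10.6  -3.78]
bar [ 10.67 -29.09   0.72]
```

```bash
python3 -m creep '[[[0,0,0.1,0,0,0,0],[0,0,0.2,0,0,0,0],[0,0,0.2,0,0,0,0]]]' ; python3 -m creep '[[[0,0,0.05,0,0,0,0],[0,0,0.1,0,0,0,0],[0,0,0.1,0,0,0,0]]]'
```

```text
time: 4.75
ee_pos: [0.4904, -0.1318, 0.1553]
tool_rot: [[0.932, 0.363, -0.0], [0.363, -0.932, 0.0], [0.0, -0.0, -1.0]]
ft_force: [0.9, -0.3, -0.3]
grip_width: -0.0001
grip_force: 0.0
time: 5.12
ee_pos: [0.4904, -0.1318, 0.1549]
tool_rot: [[0.932, 0.363, 0.0], [0.363, -0.932, -0.0], [0.0, 0.0, -1.0]]
ft_force: [-2.4, 0.0, 6.7]
grip_width: -0.0002
grip_force: 3.3
```

The force reached 6.7 N at z = 0.155, which is the stop, so the wide clip is flat. I lift and move to the narrow clip.

```bash
python3 -m creep '[[[0,0,-1.5,0,0,0,0],[0,0,-4,0,0,0,0],[0.5,4,-4.2,0,0,0,0],[0.9,8,-4.2,0,0,0,0],[1,10.6,-4.2,0,0,0,0],[1,10.6,-4.2,0,0,0,0],[1,10.6,-4.2,0,0,0,0]]]' ; python3 go.py
python3 - <<'E'
from h import *
np.set_printoptions(precision=3,suppress=True)
p=optics.read_camera("wrist"); save(p,"w2.png")
for q in ["wide_pad","narrow_pad"]:
    for d in optics.pinpoint(p,q)[:2]: print(q,d["conf"],d["uv"],world(p,d["uv"]))
E
```

```text
time: 6.0
ee_pos: [0.5379, -0.2265, 0.1965]
tool_rot: [[0.932, 0.363, -0.0], [0.363, -0.932, 0.001], [-0.0, -0.001, -1.0]]
ft_force: [0.7, 0.6, -0.1]
grip_width: 0.0002
grip_force: 0.0
t 6.0 tcp [ 537.88 -226.46  196.47] f [ 0.67  0.63 -0.08] w 0.00020980989822951473
wide [ -1.03 -10.54   0.15]
narrow [-0.01  0.06  0.15]
bar [  9.67 -39.64   4.67]
narrow_pad 0.76 [322.6, 278.4] [ 0.539 -0.227  0.162]
```

View pics/w2.png

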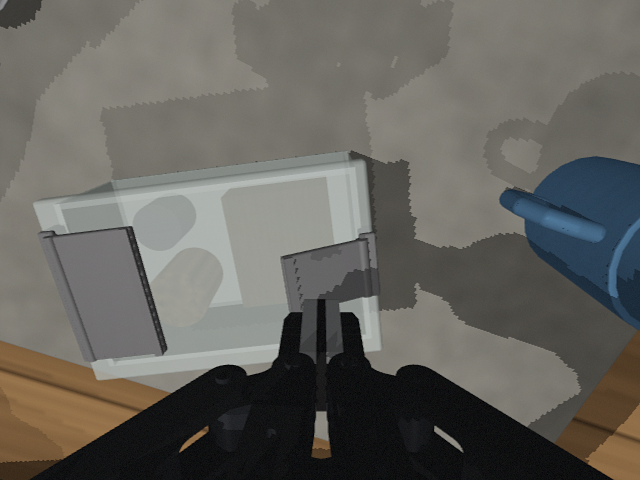

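The wide clip lies flat at (105,290). The tip at (322,300) is over the narrow clip, which spans columns 283–375. I press it.

```bash
python3 -m creep '[[[0,0,1.5,0,0,0,0],[0,0,2.2,0,0,0,0],[0,0,2.7,0,0,0,0],[0,0,3.1,0,0,0,0],[0,0,3.5,0,0,0,0],[0,0,3.8,0,0,0,0],[0,0,4.0,0,0,0,0],[0,0,4.1,0,0,0,0],[0,0,4.1,0,0,0,0]]]'; python3 -m creep '[[[0,0,0.05,0,0,0,0],[0,0,0.1,0,0,0,0],[0,0,0.1,0,0,0,0]]]'
```

```text
time: 7.28
ee_pos: [0.5382, -0.227, 0.1553]
tool_rot: [[0.932, 0.363, -0.0], [0.363, -0.932, -0.0], [-0.0, 0.0, -1.0]]
ft_force: [0.8, 0.6, -0.1]
grip_width: 0.0003
grip_force: 0.0
time: 7.65
ee_pos: [0.5383, -0.2271, 0.155]
tool_rot: [[0.932, 0.363, 0.001], [0.363, -0.932, -0.0], [0.0, 0.001, -1.0]]
ft_force: [-1.7, 1.2, 5.4]
grip_width: 0.0002
grip_force: 2.6
```

```bash
python3 -m creep '[[[0,0,-2,0,0,0,0],[0,0,-4.5,0,0,0,0],[1,-4,-5,0,0,0,0],[2.2,-9,-5,0,0,0,0],[3.4,-14,-5,0,0,0,0],[4.6,-19,-5,0,0,0,0],[5.9,-24,-5,0,0,0,0],[7.1,-29,-5,0,0,0,0],[8.3,-34,-5,0,0,0,0],[9.7,-39.6,-5,0,0,0,0],[9.7,-39.6,-4,0,0,0,0],[9.7,-39.6,-3,0,0,0,0]]]'
python3 - <<'E'
from h import *
np.set_printoptions(precision=3,suppress=True)
for c in ["wrist","top"]:
    p=optics.read_camera(c)
    for q in ["bar_top","wide_pad","narrow_pad","thermometer","box"]:
        for d in optics.pinpoint(p,q)[:1]: print(q,d["conf"],d["uv"],world(p,d["uv"]))
    if c=="wrist": a=p["pixels"][:,:]
    else: b=cv2.resize(p["pixels"][210:330,330:450],(320,320))
o=np.zeros((480,640+160,3),np.uint8);o[:480,:480]=a[:,80:560];o[:320,480:]=b
cv2.imwrite("pics/w3.png",o[...,::-1])
E
python3 go.py
```

```text
time: 9.15
ee_pos: [0.4846, 0.177, 0.1837]
tool_rot: [[0.931, 0.364, -0.0], [0.364, -0.931, -0.001], [-0.0, 0.001, -1.0]]
ft_force: [-0.6, -0.4, 0.2]
grip_width: 0.0002
grip_force: 0.0
bar_top 0.92 [324.6, 254.7] [0.484 0.175 0.112]
thermometer 0.7 [391.9, 247.3] [0.5   0.139 0.106]
wide_pad 0.94 [364.6, 274.0] [ 0.495 -0.13   0.155]
narrow_pad 0.67 [404.3, 257.6] [ 0.533 -0.226  0.154]
thermometer 0.74 [255.2, 281.8] [0.485 0.132 0.104]
box 0.87 [383.4, 271.7] [ 0.501 -0.176  0.15 ]
t 9.75 tcp [484.96 177.09 184.53] f [0.99 0.71 0.34] w 0.00011795786541815306
wide [-10.75  28.98  -1.05]
narrow [-9.72 39.58 -1.05]
bar [-0.06 -0.12  3.45]
```

View pics/w3.png

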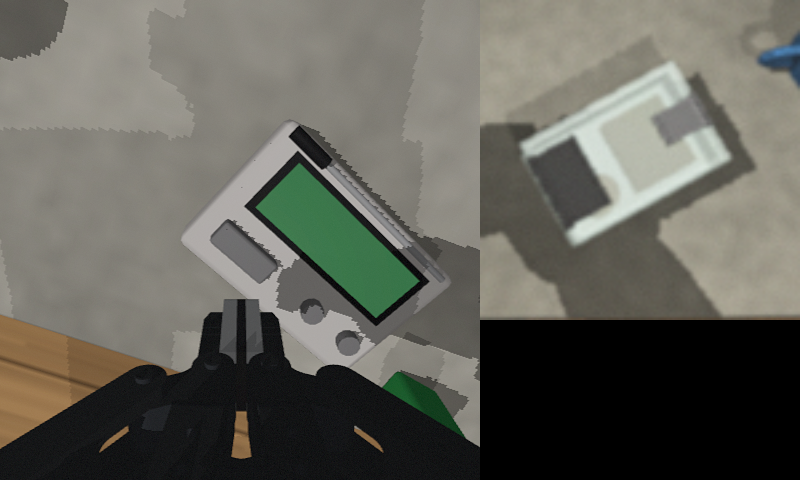

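Both pads now read z = 0.155, so both clips are flat. The bar key at (244,250) is at world (0.484, 0.176, 0.112), right under the tip. I press down in stages.

```bash
python3 -m creep '[[[0,0,2,0,0,0,0],[0,0,4,0,0,0,0],[0,0,5.5,0,0,0,0],[0,0,6.3,0,0,0,0],[0,0,6.8,0,0,0,0],[0,0,7.2,0,0,0,0],[0,0,7.5,0,0,0,0],[0,0,7.5,0,0,0,0]]]'; python3 -m creep '[[[0,0,0.1,0,0,0,0],[0,0,0.15,0,0,0,0],[0,0,0.15,0,0,0,0]]]'
```

```text
time: 10.75
ee_pos: [0.4851, 0.1773, 0.1096]
tool_rot: [[0.932, 0.363, 0.001], [0.363, -0.932, 0.0], [0.001, 0.0, -1.0]]
ft_force: [-0.4, -0.6, 2.0]
grip_width: -0.0004
grip_force: 1.1
time: 11.12
ee_pos: [0.4851, 0.1773, 0.108]
tool_rot: [[0.932, 0.363, 0.001], [0.363, -0.932, 0.0], [0.001, -0.0, -1.0]]
ft_force: [0.6, 0.2, 2.3]
grip_width: -0.0002
grip_force: 1.5
```

Spring force is about 2.5 N, so the key is not fully down yet. I go a little further until it hits the stop.

```bash
python3 -m creep '[[[0,0,0.08,0,0,0,0],[0,0,0.13,0,0,0,0],[0,0,0.13,0,0,0,0]]]'
```

```text
time: 11.5
ee_pos: [0.4851, 0.1774, 0.107]
tool_rot: [[0.932, 0.363, 0.001], [0.363, -0.932, 0.0], [0.001, 0.0, -1.0]]
ft_force: [-0.7, -0.2, 6.5]
grip_width: 0.0
grip_force: 3.2
```

The force of 6.5 N at z = 0.107 is the stop, so the key is fully down. I retract and check.

```bash
python3 -m creep '[[[0,0,-1,0,0,0,0],[0,0,-3,0,0,0,0],[0,0,-6,0,0,0,0],[0,0,-9,0,0,0,0],[0,0,-10,0,0,0,0],[0,0,-10,0,0,0,0]]]'
python3 - <<'E'
from h import *
np.set_printoptions(precision=3,suppress=True)
for c in ["wrist","top"]:
    p=optics.read_camera(c)
    for q in ["bar_top","wide_pad","narrow_pad","thermometer","box"]:
        for d in optics.pinpoint(p,q)[:1]: print(q,d["conf"],d["uv"],world(p,d["uv"]))
E
```

```text
time: 12.25
ee_pos: [0.4848, 0.1772, 0.2066]
tool_rot: [[0.932, 0.363, 0.0], [0.363, -0.932, 0.0], [0.0, 0.0, -1.0]]
ft_force: [0.0, -0.1, -0.1]
grip_width: -0.0002
grip_force: 0.0
bar_top 0.96 [325.7, 241.7] [0.484 0.174 0.112]
thermometer 0.67 [384.1, 240.0] [0.497 0.139 0.106]
wide_pad 0.72 [367.3, 274.3] [ 0.494 -0.137  0.154]
narrow_pad 0.46 [402.7, 256.1] [ 0.537 -0.222  0.153]
thermometer 0.62 [258.7, 281.6] [0.486 0.124 0.104]
box 0.62 [382.6, 270.7] [ 0.503 -0.174  0.15 ]
```

```bash
python3 -c "from bench import bot; print(bot.sign_off())"
```

```text
the job is handed in; nothing more can be done
None
```

The job is handed in: I folded the wide clip flat, then the narrow one, then pressed the bar key to its stop; final camera checks show both clips flat, the key back up, and the box and thermometer in place, but the hand-in gave no verdict.

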